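# Set a pump cam to top of lift under a dial gauge

### The arm

A 6-joint arm with a two-finger parallel gripper is mounted at the origin on a cart in front of the work surface, level with it; the furniture and walls round the work are solid. World frame = base frame: x ahead of the robot, y to its left, z up, the work surface at z = 0. Lengths are in m, angles in degrees, forces in N, time in s.
With the tool pointing down it reaches from about 0.35 to 0.925 m from the base axis. Payload 6.4 kg.
Tool frame: the origin (TCP) lies between the finger pads; the fingertips stand 8 mm ahead of it and the grasp point (between the pads) lies 11 mm behind it; y points along the fingers, x is the direction in which the jaws open and shut, and the axes are right-handed (so a half turn about y gives the same grasp; the last joint's range is limited). The gripper opens to 94 mm and grips with 3 to 60 N. Pads are 16 mm wide; open, the fingers measure 119 mm over their backs; the gripper's body (75 mm by 177 mm) begins 78 mm behind the grasp point.
Start: joints at [-81.824, 14.043, 89.255, -0, 76.702, -9.975], TCP at [0.202, -0.618, 0.213] pointing down, gripper open.
Joint ranges: [-179.41, 179.41], [-58.25, 129.5], [7.25, 145.43], [-54.29, 234.29], [11.92, 165.04], [-157.13, 157.13]. Speed limits (degrees/s): [147.25, 147.25, 180, 180, 180, 180].

### API

Orientations are given as [roll, pitch, yaw] about the fixed x, y, z axes, in that order (R = Rz(yaw) Ry(pitch) Rx(roll)).
In Python, from workcell import r gives the robot as it stands.
- The arm moves only by the tool jog_arm, never from a script. Its argument "motion" is a list of rows, each a list of 5 numbers: the opening, from 0 (shut) to 1 (fully open), then the shift along the tool's x, y, z in cm, then the turn about the tool's y in degrees. A call has 1 to 5 rows; each row is the pose to reach, as a shift and turn from the pose measured when the call began, along the tool's axes at that moment; what a row does not reach only later rows make up. A row lasts 1/10 s, in which the tool goes at most 50 mm and 8.59 degrees, less where a joint would pass 70% of its speed; a pose out of reach is approached as far as the arm can. A call with a gripper value outside its range is refused whole. The fingers move at their own pace and stop on an object; "newtons" is the grip in N (left out, the last holds). Time passes only in rows, so rows that repeat a pose let the fingers close. It gives the time, the measured TCP pose, the force and the opening at its end, in the units of the state.
- r.get_state(): the state, without advancing time (a new reading comes with each control period).
- r.camera(name): name is "side" or "top" or "wrist"; returns (picture, depth): 420x560x3 uint8, red, green, blue; 420x560 float32, m along the optical axis (not along the pixel's ray), 0 where there is no reading.
- r.camera_model(name): a dict with "vertical_fov" (degrees; the focal length in pixels is half the picture's height over the tangent of half this angle, whatever the lens; pixels are square), "cx", "cy" (the principal point, pixels), "cam_to_world" (4x4, takes a point from camera to world coordinates). Camera axes: x right, y up, looking along -z (the intrinsics and any distortion apply to the point x, -y, -z); pixel columns grow to the right and rows downward; lengths in m; the calibration is good to about 2 mm. A picture is of the moment at which its call begins: read the wrist's pose just before it. camera_model takes no time and is no camera call; for the wrist camera it gives the pose at the moment of the call.
- r.close_job(): hands the job in, once; it reports no verdict.
The state is a dict: "t": time; "joint_pos": joint angles; "joint_vel": joint speeds; "joint_efforts": joint torques, N m; "tcp_pos": TCP position; "eef_rot": TCP orientation; "wrist_force": force on the tool from outside, world axes, zero at the start; "moment": the same for the moment, N m; "finger_gap": finger opening in m.
Only numpy, scipy, OpenCV 4.12 (cv2) and the standard library are available. Lean on these libraries where they do the work, as an engineer would, in place of code of your own. Each camera call takes 0.05 s, during which the arm holds its last target. There are 200 camera calls.

### The job

Fit the brass pump cam onto the upright pin of the grey setting stand, with the cam's lobe turned away from the gauge's sprung plunger, until it sits fully home. Then, keeping it seated, turn the cam by its black knob against the plunger, find where the plunger is pushed in furthest, and leave the lobe's tip there at top of lift. Work gently, with no heavy push or side load on the stand, and leave the marker and the screwdriver alone.

Things in the scene. Friction and masses are not known exactly. Their poses are not given: they have to be found in the camera images.
- pin (a point): Top centre of the steel pin of the setting stand, 50 mm above the bench. z is up; +x points along the stand from the pin to the gauge. The pin is 19 mm in diameter with a 4 mm tapered nose and stands 30 mm above a flat steel shoulder (34 mm diameter) that lies 20 mm above the bench. The loose cam's bore fits over the pin.
- stand: The setting stand, fixed to the bench: grey plate 195x90x12 mm with pin and gauge. Origin: on the bench under the pin; axes as pin. The gauge on it: steel barrel from 52 mm from the pin's axis, nothing higher than 74 mm there; round black dial case 54 mm across and 79 mm high, 83 to 137 mm from the pin's axis; its red needle turns clockwise as the plunger goes in.
- gauge_plunger (a joint): How far the gauge's sprung plunger is pushed in, m: 0 free, 0.0005 to 0.002 with the round part of the seated cam against it, about 0.013 with the lobe's tip against it, stop at 0.016. Spring 1 N at 0, 2 N at 0.013.
- plunger_tip (a point): Where the plunger's ball tip (12 mm diameter, on a thin rod, steel with a red collar) stands when free: 20.5 mm from the pin's axis on the stand's +x side, 64 mm above the bench; this point does not move with it. The plunger slides level, along the stand's x. The round part of the cam passes down over the ball by pushing it back; the lobe does not, it lands on the ball.
- cam_knob (a point): Centre of the loose cam's black knurled knob (40 mm diameter, 35 mm high; grip across it at any angle), 67.5 mm above the cam's underside. The cam is 85 mm high, about 0.6 kg, stands upright, knob up. z is up, +x points to the red mark on the knob's top. Fully home on the pin, this point is 37.5 mm above pin.
- cam_bore (a point): Centre of the cam's underside, axes as cam_knob. A steel boss, 32 mm in diameter and 36 mm high, has a blind bore from below, about 20 mm in diameter and 33 mm deep. Above it is the brass cam plate (36 to 50 mm up), then the knob. Fully home, the underside rests on the pin's shoulder.
- cam_axis (a point): Point on the cam's axis at mid cam plate, 43 mm above the underside, axes as cam_knob. The plate is pear-shaped: 22 mm radius about the axis (lower edge chamfered) but for one lobe, whose round tip (14 mm radius) reaches 34 mm. The lobe points up to 0.7 rad to either side of the red mark, each time anew. Lift begins 66 degrees from the tip; near the top it drops by 20 mm x angle squared (rad), alike both ways.
- marker_mid (a point): Middle of the red and white marker pen lying on the bench (135 mm long, 16 mm thick), a bystander.
- driver_mid (a point): Middle of the blue-handled screwdriver lying on the bench (227 mm long, 27 mm thick), a bystander.
Not all that is in view belongs to the job. What is shaped like the part that bears cam_knob but blue is not meant.

How it is judged:
By the outcome, as a careful person would: the job done as asked, in the order asked, and still so for the second after the job is handed in, with the robot touching nothing.
It also fails if it takes over 64 s, if anything falls off the work surface, if the arm or the gripper's body presses on something with over 40 N, if the wrist force passes 120 N, or if a joint passes its speed limit or range.

## Working session

There is one attempt and no reset: what is moved stays moved. The work goes in short steps, Python scripts to look and compute and a tool call to move; the robot and the scene stay as the last step left them, time stands still between calls to the robot, and variables do not carry over. Pictures are saved under pics/ and viewed, about 8 in all and at most 12, crops included, and the job is handed in when it is done.

Besides the shell and the picture viewer there is one more tool, called after "Request:" by a JSON object that holds its "api" and its "payload". jog_arm: Moves the arm, as the interface text tells. Its arguments: {"type":"object","properties":{"motion":{"type":"array"},"newtons":{"type":"number"}},"required":["motion"]}

```bash
ls; mkdir -p pics
cat > h.py <<'E'
import numpy as np, cv2
from workcell import r
def model(n):
    m=r.camera_model(n); f=210/np.tan(np.radians(m["vertical_fov"])/2); return m,f
def cast(n,u,v,z,m=None):
    m,f=(m or model(n)); T=np.array(m["cam_to_world"])
    d=T[:3,:3]@np.array([(u-m["cx"])/f,-(v-m["cy"])/f,-1]); o=T[:3,3]
    return o+d*(z-o[2])/d[2]
def cloud(n,dep,m=None):
    m,f=(m or model(n)); T=np.array(m["cam_to_world"])
    v,u=np.mgrid[:420,:560]; P=np.stack([(u-m["cx"])/f*dep,-(v-m["cy"])/f*dep,-dep],-1)
    return P@T[:3,:3].T+T[:3,3]
E
python3 - <<'E'
from h import *
print(r.get_state())
ims=[]
for n in("top","side"):
    m=r.camera_model(n); print(n,m)
    p,d=r.camera(n); np.savez("pics/%s0.npz"%n,p=p,d=d); ims.append(p[:,:,::-1])
    cv2.imwrite("pics/%s0.png"%n,ims[-1])
E
```

```text
pics
{'t': 0.0, 'joint_pos': array([-8.18226299e+01,  1.40823099e+01,  8.93225231e+01, -1.67339202e-03,
        7.67015136e+01, -9.97659009e+00]), 'joint_vel': array([ 0.06569066,  0.05208722, -0.08992378,  0.11687562, -0.04785544,
        0.02310933]), 'joint_efforts': array([ 3.80766751e-04, -4.15840852e+01, -3.14596510e+01,  6.85678446e-02,
        3.32947285e-02, -1.44481432e-04]), 'tcp_pos': array([ 0.20242228, -0.61707761,  0.21238795]), 'eef_rot': array([-89.98317906,   0.10502053, -71.84563801]), 'wrist_force': array([-0.42697431, -0.13031094,  0.42024352]), 'moment': array([0.0038649 , 0.01294896, 0.004282  ]), 'finger_gap': 0.09398515068656259}
top {'vertical_fov': 44.64693833630035, 'cx': 278.9763945098683, 'cy': 214.22131830042227, 'cam_to_world': array([[-0.01606155,  0.98863146, -0.1494987 ,  0.30560283],
       [-0.99986588, -0.01540227,  0.00556678,  0.03124367],
       [ 0.00320087,  0.14956806,  0.98874625,  1.22857395],
       [ 0.        ,  0.        ,  0.        ,  1.        ]])}
side {'vertical_fov': 47.68503845567247, 'cx': 281.2439859352018, 'cy': 207.14827776441453, 'cam_to_world': array([[ 0.77072791, -0.48476373,  0.41350043,  0.89328072],
       [ 0.63694545,  0.56916704, -0.51995133, -0.52869734],
       [ 0.01670273,  0.66411822,  0.74744097,  0.85645578],
       [ 0.        ,  0.        ,  0.        ,  1.        ]])}
```

View pics/top0.png

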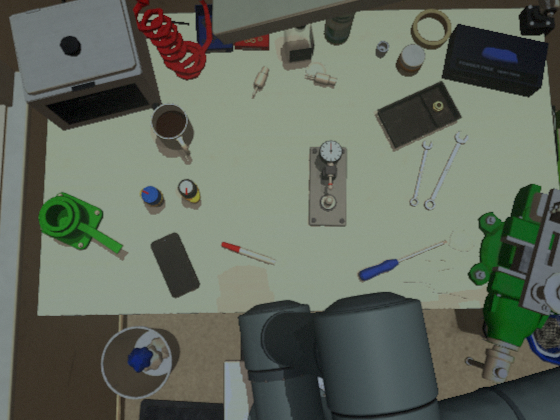

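View pics/side0.png

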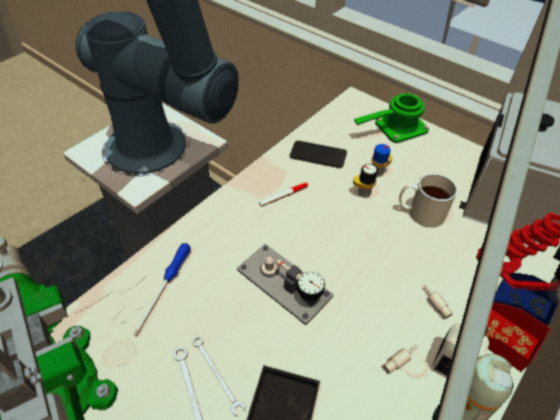

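Top view: two candidates, (151,196) with a blue knob and (188,188) with a black knob over brass. The black-knobbed one fits. The stand's pin is at (328,203), with the dial at (330,151). The mug handle (186,155) is near the cam. Next: an enlarged crop and the measurements.

Run:
```python
from h import *
z=np.load("pics/top0.npz"); p,d=z["p"],z["d"]
a=cv2.resize(p[140:230,135:215],None,fx=5,fy=5,interpolation=cv2.INTER_CUBIC)
b=cv2.resize(p[135:235,295:360],None,fx=4.5,fy=4.5,interpolation=cv2.INTER_CUBIC)
im=np.zeros((450,400+292,3),np.uint8); im[:a.shape[0],:a.shape[1]]=a; im[:b.shape[0],400:400+b.shape[1]]=b
cv2.imwrite("pics/crop1.png",im[:,:,::-1])
C=cloud("top",d)
hsv=cv2.cvtColor(p,cv2.COLOR_RGB2HSV)
sub=C[175:210,172:205]; k=sub[...,2]>0.075
print("knob top cloud",sub[k].mean(0),sub[k].min(0),sub[k].max(0),k.sum())
print("cast knob",cast("top",188,186,.085),"pin",cast("top",328,203,.05),"dial",cast("top",330.5,151,.079))
# stand plate
s=C[130:240,295:360]; k=(s[...,2]>.006)&(s[...,2]<.018)
pts=s[k][:,:2].astype(np.float32); print("plate",cv2.minAreaRect(pts))
k=(s[...,2]>.07); print("dial",cv2.minEnclosingCircle(s[k][:,:2].astype(np.float32)))
m=C[100:170,145:195]; k=m[...,2]>.03; print("mug",m[k].min(0),m[k].max(0))
```

```text
knob top cloud [0.53800878 0.23149486 0.11219044] [0.30560283 0.03124367 0.07506971] [0.5639026  0.25736174 1.22857395] 240
cast knob [0.54678601 0.2310867  0.085     ] pin [ 0.50856082 -0.09047893  0.05      ] dial [ 0.62571615 -0.09699603  0.079     ]
plate ((0.5678632259368896, -0.09691262245178223), (0.12527312338352203, 0.2313571721315384), 83.29029846191406)
dial ((0.4770968556404114, -0.039919186383485794), 0.18577270209789276)
mug [0.30560283 0.03124367 0.03026592] [0.77001113 0.34778523 1.22857395]
```

View pics/crop1.png

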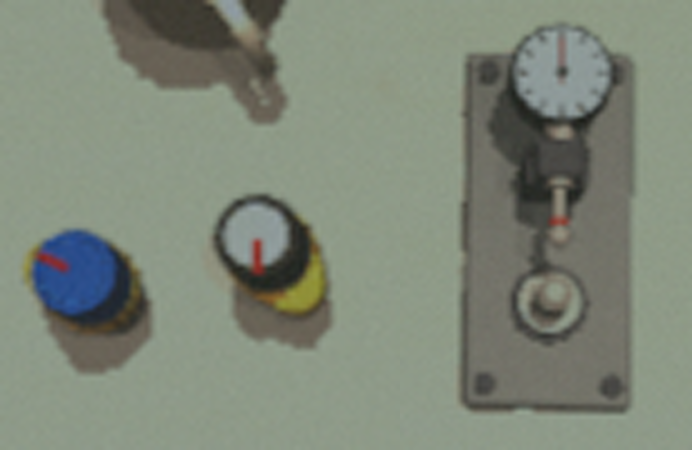

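The crop confirms the target: black knob with a white top and red mark, and a brass lobe pointing lower right. The other one has a blue knob. In the crop the pin is at (552,297) and the plunger at (558,225). Moving over the cam.

Request:
{"api": "jog_arm", "payload": {"motion": [[1,-3.7,0,3.1,0],[1,-7.4,0,6.2,0],[1,-11.1,0,9.4,0],[1,-14.8,0,12.6,0],[1,-18.5,0,15.7,0]], "newtons": 20}}

```text
t: 0.6
tcp_pos: [0.2943, -0.3903, 0.2123]
eef_rot: [-90.0, 0.1, -71.9]
wrist_force: [0.3, -0.5, -0.2]
finger_gap: 0.0941
```

Request:
{"api": "jog_arm", "payload": {"motion": [[1,-3.7,0,3.1,0],[1,-7.4,0,6.2,0],[1,-11.1,0,9.4,0],[1,-14.8,0,12.6,0],[1,-18.5,0,15.7,0]]}}

```text
t: 1.1
tcp_pos: [0.3861, -0.1636, 0.2126]
eef_rot: [-90.0, 0.1, -71.9]
wrist_force: [0.4, -1.0, 0.2]
finger_gap: 0.0937
```

Request:
{"api": "jog_arm", "payload": {"motion": [[0.7,-3.7,0,3.1,0],[0.7,-7.4,0,6.2,0],[0.7,-11.1,0,9.4,0],[0.7,-14.8,0,12.6,0],[0.7,-18.5,0,15.7,0]]}}

```text
t: 1.6
tcp_pos: [0.478, 0.0632, 0.213]
eef_rot: [-90.0, 0.1, -71.9]
wrist_force: [0.2, -0.6, 0.3]
finger_gap: 0.0659
```

Run:
```python
from h import *
m=r.camera_model("wrist"); print(m, r.get_state()["tcp_pos"])
mf=model("wrist"); p,d=r.camera("wrist"); cv2.imwrite("pics/w1.png",p[:,:,::-1])
```

```text
{'vertical_fov': 60.64379985392676, 'cx': 280.8926586789357, 'cy': 209.244404660817, 'cam_to_world': array([[ 0.31169087,  0.92022809,  0.23670458,  0.54697146],
       [-0.95018048,  0.30249835,  0.0751785 ,  0.08588548],
       [-0.00242138, -0.24834452,  0.96866874,  0.38439928],
       [ 0.        ,  0.        ,  0.        ,  1.        ]])} [0.47804012 0.06319633 0.2130112 ]
```

View pics/w1.png

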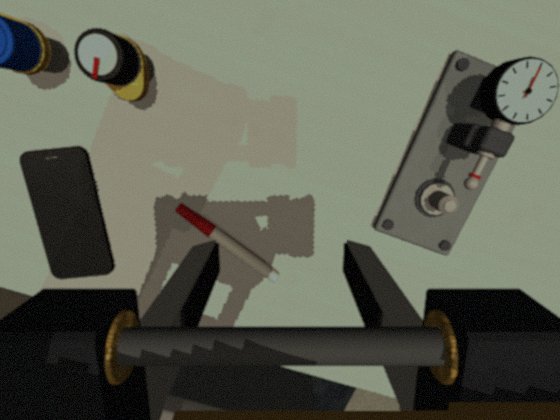

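Wrist view: cam at (97,53) with its red mark at (95,68), blue one at (15,45), pin at (442,203), dial at (525,90), marker at (225,240). Moving closer, short of the cam, for a centred look.

Request:
{"api": "jog_arm", "payload": {"motion": [[0.7,-3.5,0,1.5,5],[0.7,-7,0,3,10],[0.7,-10.5,0,4.5,15],[0.7,-13.8,0,6,18],[0.7,-13.8,0,6,18]]}}

```text
t: 2.15
tcp_pos: [0.492, 0.2215, 0.2136]
eef_rot: [-90.0, 0.4, -89.3]
wrist_force: [0.3, -0.2, 0.3]
finger_gap: 0.0656
```

Run:
```python
from h import *
s=r.get_state(); print(s["tcp_pos"],s["eef_rot"],s["joint_pos"])
mf=model("wrist"); p,d=r.camera("wrist"); cv2.imwrite("pics/w2.png",p[:,:,::-1]); np.savez("pics/w2.npz",p=p,d=d)
C=cloud("wrist",d,mf); hsv=cv2.cvtColor(p,cv2.COLOR_RGB2HSV)
roi=np.zeros(d.shape,bool); roi[60:300,180:400]=1
k=(C[...,2]>.08)&(C[...,2]<.1)&roi
print("knobtop",k.sum(),C[k].mean(0)); 
cs,_=cv2.findContours(k.astype(np.uint8),0,2); c=max(cs,key=cv2.contourArea); (u,v),rad=cv2.minEnclosingCircle(c); print(u,v,rad,cast("wrist",u,v,.085,mf))
red=roi&(((hsv[...,0]<8)|(hsv[...,0]>172))&(hsv[...,1]>150)&(hsv[...,2]>70))&k
vv,uu=np.nonzero(red); print("red",uu.mean(),vv.mean(),red.sum(),cast("wrist",uu.mean(),vv.mean(),.085,mf))
yl=roi&(hsv[...,0]>18)&(hsv[...,0]<35)&(hsv[...,1]>120)&(hsv[...,2]>60)&(C[...,2]>.04)
print("brass",yl.sum(), C[yl].mean(0))
vv,uu=np.nonzero(yl); Q=np.array([cast("wrist",a,b,.05,mf) for a,b in zip(uu,vv)]); 
ax=cast("wrist",u,v,.085,mf); dd=Q[:,:2]-ax[:2]; R=np.hypot(*dd.T); i=R>R.max()-.002
print("brass far",R.max(),dd[i].mean(0),np.degrees(np.arctan2(*dd[i].mean(0)[::-1])))
```

```text
[0.49197185 0.22145895 0.2135509 ] [-89.99356352   0.38343276 -89.342303  ] [ 11.99498846  -0.92690044 105.55114777   0.38737482  75.29438524
 101.23924255]
knobtop 1996 [0.54547639 0.24566506 0.08468736]
264.3636474609375 138.0 24.23465919494629 [0.54754042 0.2372342  0.085     ]
red 266.02777777777777 151.94444444444446 72 [0.53620455 0.23584637 0.085     ]
brass 541 [0.53360844 0.24277444 0.05287835]
brass far 0.07898624573342249 [0.00478278 0.0777429 ] 86.47957490715764
```

View pics/w2.png

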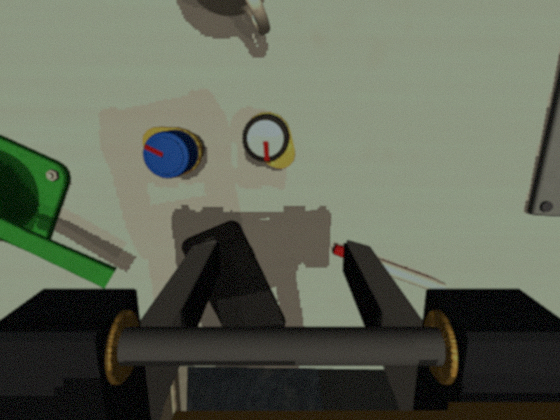

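Picture: cam knob at (266,138), red mark pointing down at (266,152), brass lobe at lower right (285,158). The blue part is at (170,155), and the finger gap clears it. Working out the lobe direction from this same picture.

Run:
```python
from h import *
z=np.load("pics/w2.npz"); p,d=z["p"],z["d"]; mf=model("wrist"); C=cloud("wrist",d,mf); hsv=cv2.cvtColor(p,cv2.COLOR_RGB2HSV)
roi=np.zeros(d.shape,bool); roi[100:185,232:310]=1
k=(C[...,2]>.075)&roi; print("knob",C[k].mean(0),k.sum())
w=k&(hsv[...,1]<60)&(hsv[...,2]>90); vv,uu=np.nonzero(w); cs,_=cv2.findContours(w.astype(np.uint8),0,2); c=max(cs,key=cv2.contourArea);(u,v),ra=cv2.minEnclosingCircle(c); print("white",u,v,ra); ax=cast("wrist",u,v,.085,mf); print(ax)
yl=roi&(hsv[...,0]>15)&(hsv[...,0]<38)&(hsv[...,1]>110)&(hsv[...,2]>60)&(C[...,2]>.043)
vv,uu=np.nonzero(yl); Q=np.array([cast("wrist",a,b,.05,mf) for a,b in zip(uu,vv)]); dd=Q[:,:2]-ax[:2]; R=np.hypot(*dd.T)
A=np.degrees(np.arctan2(dd[:,1],dd[:,0]))%360
for a in range(0,360,10):
    i=(A>=a)&(A<a+10)
    if i.any(): print(a,i.sum(),R[i].max().round(4),end="; ")
print(r.get_state()["tcp_pos"])
```

```text
knob [0.54780257 0.2348705  0.09002546] 1780
white 265.1416320800781 137.74276733398438 18.72674560546875
[0.54772158 0.23475633 0.085     ]
0 5 0.0201; 10 8 0.0209; 20 4 0.0203; 30 4 0.0207; 170 2 0.0251; 180 22 0.0282; 190 41 0.0314; 200 59 0.0327; 210 64 0.0331; 220 65 0.0328; 230 54 0.0315; 240 35 0.0277; 250 21 0.0244; 260 12 0.0223; 270 7 0.0211; 280 7 0.0207; 290 4 0.0203; 300 2 0.0204; 310 5 0.0201; 320 6 0.0205; 330 5 0.0204; 340 6 0.0203; 350 6 0.0209; [0.49194692 0.21979038 0.21342985]
```

Request:
{"api": "jog_arm", "payload": {"motion": [[0.7,-0.8,0,3,0.5],[0.7,-1.6,0,5.5,0.5],[0.7,-1.6,4,5.5,0.5],[0.7,-1.6,8,5.5,0.5],[0.7,-1.6,8,5.5,0.5]]}}

```text
t: 2.7
tcp_pos: [0.5424, 0.2346, 0.1271]
eef_rot: [-90.7, 0.2, -89.9]
wrist_force: [-0.4, -0.3, -0.5]
finger_gap: 0.0658
```

Run:
```python
from h import *
s=r.get_state(); print(s["tcp_pos"],s["eef_rot"],s["joint_pos"][5])
mf=model("wrist"); p,d=r.camera("wrist"); cv2.imwrite("pics/w3.png",p[:,:,::-1])
C=cloud("wrist",d,mf); k=(C[...,2]>.078)&(C[...,2]<.09)&(np.hypot(C[...,0]-.547,C[...,1]-.2355)<.028)
print(k.sum(),C[k].mean(0), (C[k].min(0)+C[k].max(0))/2)
hsv=cv2.cvtColor(p,cv2.COLOR_RGB2HSV); w=k&(hsv[...,1]<60)&(hsv[...,2]>90); cs,_=cv2.findContours(w.astype(np.uint8),0,2); c=max(cs,key=cv2.contourArea);(u,v),ra=cv2.minEnclosingCircle(c); print(u,v,ra,cast("wrist",u,v,.085,mf))
```

```text
[0.54240585 0.23457059 0.12710471] [-90.72500421   0.15698635 -89.9350921 ] 102.06363820559986
2943 [0.54869596 0.23691694 0.08463448] [0.54772638 0.23708114 0.08298245]
278.5 226.0 23.83809471130371 [0.54875941 0.23682352 0.085     ]
```

View pics/w3.png

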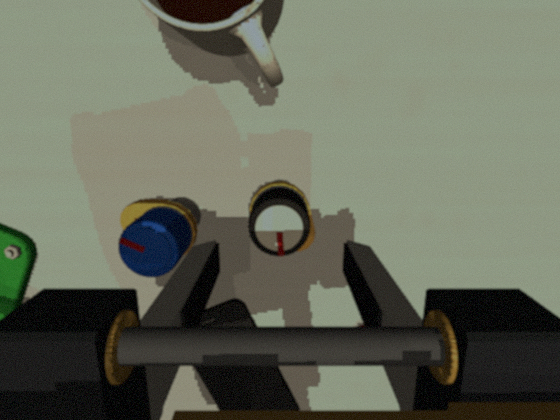

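The knob at (280,225) is centred between the fingers, and the blue part (157,240) and the mug handle are clear. Descending.

Request:
{"api": "jog_arm", "payload": {"motion": [[0.7,-0.1,1.5,0.3,0],[0.7,-0.2,3,0.5,0],[0.7,-0.2,4,0.5,0],[0.7,-0.2,4,0.5,0],[0.7,-0.2,4,0.5,0]]}}

```text
t: 3.25
tcp_pos: [0.5494, 0.2375, 0.0908]
eef_rot: [-90.4, 0.2, -89.9]
wrist_force: [0.9, -0.1, 0.1]
finger_gap: 0.0658
```

Request:
{"api": "jog_arm", "payload": {"motion": [[0.7,0.05,1.2,-0.05,0],[0.7,0.05,2.4,-0.05,0],[0.7,0.05,2.4,-0.05,0],[0.7,0.05,2.4,-0.05,0],[0.7,0.05,2.4,-0.05,0]]}}

```text
t: 3.75
tcp_pos: [0.549, 0.2371, 0.067]
eef_rot: [-90.4, 0.2, -89.9]
wrist_force: [-0.3, 0.2, -0.3]
finger_gap: 0.0659
```

Request:
{"api": "jog_arm", "payload": {"motion": [[0.3,0,0,0,0],[0.3,0,0,0,0],[0.3,0,0,0,0],[0.3,0,0,0,0],[0.3,0,0,0,0]], "newtons": 25}}

```text
t: 4.25
tcp_pos: [0.5491, 0.2368, 0.0672]
eef_rot: [-90.4, 0.2, -89.9]
wrist_force: [0.1, -2.2, 1.4]
finger_gap: 0.0388
```

Request:
{"api": "jog_arm", "payload": {"motion": [[0.3,0,-1.5,0,0],[0.3,0,-4,0,0],[0.3,0,-7,0,0],[0.3,0,-10,0,0],[0.3,0,-10,0,0]]}}

```text
t: 4.75
tcp_pos: [0.5525, 0.2373, 0.1723]
eef_rot: [-89.8, 0.3, -89.9]
wrist_force: [1.2, 0.9, -4.7]
finger_gap: 0.0388
```

Request:
{"api": "jog_arm", "payload": {"motion": [[0.3,2.5,0,-1,4],[0.3,6,0,-2.3,9],[0.3,9.5,0,-3.6,15],[0.3,13,0,-5,19],[0.3,15,0,-5.5,19]]}}

```text
t: 5.25
tcp_pos: [0.4949, 0.0856, 0.1686]
eef_rot: [-90.2, 0.3, -109.0]
wrist_force: [0.6, 0.6, -5.1]
finger_gap: 0.0385
```

Request:
{"api": "jog_arm", "payload": {"motion": [[0.3,3.5,0,0,5],[0.3,7.5,0,-0.2,10],[0.3,11,0,-0.4,15],[0.3,13.6,0,-0.5,19],[0.3,13.6,0,-0.5,19]]}}

```text
t: 5.75
tcp_pos: [0.4438, -0.043, 0.166]
eef_rot: [-90.4, 0.1, -128.3]
wrist_force: [-0.1, 0.2, -4.9]
finger_gap: 0.0384
```

Request:
{"api": "jog_arm", "payload": {"motion": [[0.3,0,0,0,0],[0.3,0,0,0,0],[0.3,0,0,0,0]]}}

```text
t: 6.05
tcp_pos: [0.4436, -0.0421, 0.1654]
eef_rot: [-90.5, 0.1, -128.2]
wrist_force: [-0.2, -0.7, -5.3]
finger_gap: 0.0391
```

Run:
```python
from h import *
s=r.get_state(); print(s["tcp_pos"],s["eef_rot"],s["joint_pos"][5])
mf=model("wrist"); p,d=r.camera("wrist"); cv2.imwrite("pics/w4.png",p[:,:,::-1]); np.savez("pics/w4.npz",p=p,d=d,T=mf[0]["cam_to_world"])
C=cloud("wrist",d,mf); q=(np.hypot(C[...,0]-.509,C[...,1]+.0905)<.03)&(d>0)
k=q&(C[...,2]>.044)&(C[...,2]<.056); print("pin",k.sum(),C[k].mean(0),(C[k].min(0)+C[k].max(0))/2)
k=(C[...,2]>.074)&(C[...,2]<.085)&(C[...,0]>.57)&(abs(C[...,1]+.1)<.06); print("dial",k.sum(),C[k].mean(0),(C[k].min(0)+C[k].max(0))/2)
k=(C[...,2]>.009)&(C[...,2]<.015)&(abs(C[...,1]+.1)<.08); print("plate",cv2.minAreaRect(C[k][:,:2].astype(np.float32)))
```

```text
[ 0.4436089  -0.04212473  0.16538065] [-9.05110366e+01  9.51057748e-02 -1.28219355e+02] 107.91671553524169
pin 506 [ 0.51896888 -0.09256256  0.04862383] [ 0.51906984 -0.09261534  0.04855956]
dial 350 [ 0.58245894 -0.09241067  0.07464265] [ 0.58396728 -0.09447456  0.07520469]
plate ((0.4885284900665283, -0.09894280880689621), (0.31748852133750916, 0.11079048365354538), 10.615174293518066)
```

View pics/w4.png

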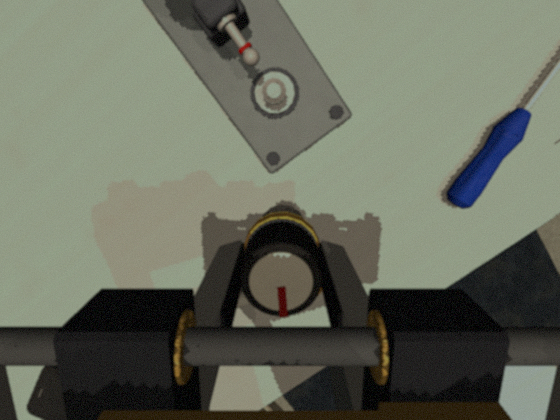

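Picture: pin at (274,93), plunger ball at (250,58), carried knob at (282,283) with its red mark down at (283,300). Refining the pin position and checking camera bias against the held knob.

Run:
```python
from h import *
z=np.load("pics/w4.npz"); p,d=z["p"],z["d"]; m,f=model("wrist"); m["cam_to_world"]=z["T"]; mf=(m,f); C=cloud("wrist",d,mf)
q=np.hypot(C[...,0]-.519,C[...,1]+.0926)<.035
for lo,hi,n,h in((.044,.056,"pin",.05),(.017,.0235,"shoulder",.02)):
    k=q&(C[...,2]>lo)&(C[...,2]<hi); cs,_=cv2.findContours(k.astype(np.uint8),0,2); c=max(cs,key=cv2.contourArea);(u,v),ra=cv2.minEnclosingCircle(c); print(n,k.sum(),u,v,ra,cast("wrist",u,v,h,mf),np.median(C[k][:,2]))
k=(C[...,2]>.172)&(C[...,2]<.195); k[:, :230]=0;k[:,330:]=0; k[330:]=0; hsv=cv2.cvtColor(p,cv2.COLOR_RGB2HSV); w=k&(hsv[...,2]>60); cs,_=cv2.findContours(w.astype(np.uint8),0,2);c=max(cs,key=cv2.contourArea);(u,v),ra=cv2.minEnclosingCircle(c);print("knob",u,v,ra,np.median(C[w][:,2]),cast("wrist",u,v,.1835,mf))
# plate edge directions
k=((C[...,2]>.008)&(C[...,2]<.016)&(np.hypot(C[...,0]-.54,C[...,1]+.09)<.14)).astype(np.uint8); k[200:]=0; k=cv2.morphologyEx(k,cv2.MORPH_OPEN,np.ones((5,5)))
cs,_=cv2.findContours(k,0,1);c=max(cs,key=cv2.contourArea)[:,0]; L=cv2.approxPolyDP(c,4,True)[:,0]; W=[cast("wrist",a,b,.012,mf) for a,b in L]
for a,b in zip(L,W): print(a,b.round(4))
```

```text
pin 506 273.0 90.5 12.855060577392578 [ 0.5189177  -0.09252447  0.05      ] 0.0487145878446513
shoulder 786 274.0 92.30487823486328 20.91153335571289 [ 0.51908454 -0.09282563  0.02      ] 0.020129288501208348
knob 280.5 284.26922607421875 33.37004089355469 0.18328144731291723 [ 0.44152027 -0.03942918  0.1835    ]
[143   0] [ 0.6407 -0.0539  0.012 ]
[261 162] [ 0.4799 -0.0465  0.012 ]
[266 163] [ 0.4764 -0.0495  0.012 ]
[267 154] [ 0.4821 -0.0552  0.012 ]
[277 153] [ 0.4773 -0.0628  0.012 ]
[278 163] [ 0.4697 -0.058   0.012 ]
[270 165] [ 0.4727 -0.0512  0.012 ]
[269 172] [ 0.4683 -0.0465  0.012 ]
[350 116] [ 0.4631 -0.1329  0.012 ]
[277   0] [ 0.5737 -0.1391  0.012 ]
[242   0] [ 0.5912 -0.1168  0.012 ]
[250  26] [ 0.5724 -0.1097  0.012 ]
[241  34] [ 0.5723 -0.1001  0.012 ]
[259  54] [ 0.5512 -0.1021  0.012 ]
[251  67] [ 0.5475 -0.0904  0.012 ]
[241  62] [ 0.5557 -0.0862  0.012 ]
[232  41] [ 0.5729 -0.0908  0.012 ]
[215  47] [ 0.5781 -0.0767  0.012 ]
[192  17] [ 0.6069 -0.0767  0.012 ]
[190   1] [ 0.6167 -0.0833  0.012 ]
```

Request:
{"api": "jog_arm", "payload": {"motion": [[0.3,-0.2,0.5,2,0],[0.3,-0.4,1,4,0],[0.3,-0.6,1.5,5.5,0],[0.3,-0.6,1.5,5.5,0],[0.3,-0.6,1.5,5.5,0]]}}

```text
t: 6.6
tcp_pos: [0.4904, -0.0708, 0.1499]
eef_rot: [-90.6, 0.1, -128.2]
wrist_force: [-0.3, 0.5, -5.3]
finger_gap: 0.0387
```

Request:
{"api": "jog_arm", "payload": {"motion": [[0.3,0,0,0,0],[0.3,0,0,0,0]]}}

```text
t: 6.8
tcp_pos: [0.49, -0.0702, 0.15]
eef_rot: [-90.6, 0.1, -128.1]
wrist_force: [-0.6, -0.3, -5.0]
finger_gap: 0.0384
```

Run:
```python
from h import *
s=r.get_state(); print(s["tcp_pos"],s["eef_rot"],s["joint_pos"][5])
mf=model("wrist"); p,d=r.camera("wrist"); im=p[:,:,::-1].copy(); np.savez("pics/w5.npz",p=p,d=d,T=mf[0]["cam_to_world"])
C=cloud("wrist",d,mf)
q=np.hypot(C[...,0]-.519,C[...,1]+.0926)<.035
for lo,hi,n,h in((.044,.056,"pin",.05),(.017,.0235,"shoulder",.02)):
    k=q&(C[...,2]>lo)&(C[...,2]<hi); cs,_=cv2.findContours(k.astype(np.uint8),0,2); c=max(cs,key=cv2.contourArea);(u,v),ra=cv2.minEnclosingCircle(c); print(n,k.sum(),u,v,ra,cast("wrist",u,v,h,mf),np.median(C[k][:,2])); cv2.circle(im,(int(u),int(v)),int(ra),(0,255,0) if n=="pin" else (255,0,255),1)
zt=s["tcp_pos"][2]+.018
k=abs(C[...,2]-zt)<.005; k[:, :220]=0;k[:,340:]=0; k[335:]=0; hsv=cv2.cvtColor(p,cv2.COLOR_RGB2HSV); w=k&(hsv[...,2]>90); cs,_=cv2.findContours(w.astype(np.uint8),0,2);c=max(cs,key=cv2.contourArea);(u,v),ra=cv2.minEnclosingCircle(c);print("knob",u,v,ra,cast("wrist",u,v,zt,mf)); e=cv2.fitEllipse(c); print(e,cast("wrist",*e[0],zt,mf))
cv2.ellipse(im,e,(0,0,255),1); cv2.imwrite("pics/w5.png",im)
```

```text
[ 0.48997099 -0.07018689  0.15000439] [-9.05697436e+01  9.17159057e-02 -1.28133814e+02] 106.59221585281776
pin 486 281.7727355957031 162.86363220214844 12.449169158935547 [ 0.51955939 -0.09309209  0.05      ] 0.0487697281628133
shoulder 724 281.37579345703125 158.4649658203125 20.261308670043945 [ 0.51948333 -0.09261757  0.02      ] 0.020115329669110865
knob 280.5 280.5 31.18503189086914 [ 0.48933503 -0.06865474  0.16800439]
((280.65118408203125, 279.7787170410156), (55.320674896240234, 62.02482986450195), 93.97684478759766) [ 0.48958002 -0.06893616  0.16800439]
```

View pics/w5.png

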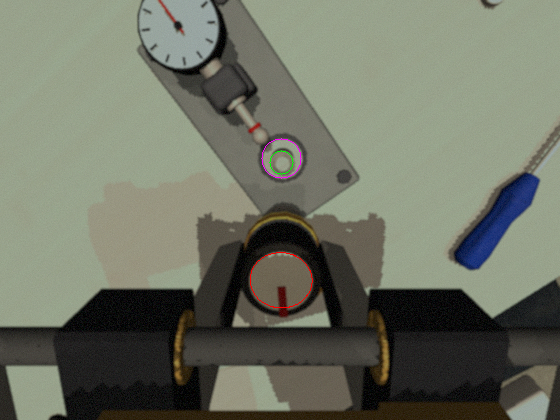

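Picture: pin (282,163) and shoulder (281,158) agree, held knob at (281,280), dial at (178,25) with its needle pointing upper left. Moving over the pin.

Request:
{"api": "jog_arm", "payload": {"motion": [[0.3,0,0,1.5,0],[0.3,0.03,0,3,0],[0.3,0.03,0,3.85,0],[0.3,0.03,0,3.85,0],[0.3,0.03,0,3.85,0]]}}

```text
t: 7.35
tcp_pos: [0.5197, -0.094, 0.1495]
eef_rot: [-90.6, 0.1, -128.1]
wrist_force: [0.5, -0.1, -5.7]
finger_gap: 0.0387
```

Request:
{"api": "jog_arm", "payload": {"motion": [[0.3,0,0.7,0.01,0],[0.3,0,1.5,0.02,0],[0.3,0,2.3,0.02,0],[0.3,0,2.3,0.02,0],[0.3,0,2.3,0.02,0]]}}

```text
t: 7.85
tcp_pos: [0.5194, -0.0938, 0.126]
eef_rot: [-90.7, 0.1, -128.1]
wrist_force: [0.2, 0.5, -4.9]
finger_gap: 0.0392
```

Request:
{"api": "jog_arm", "payload": {"motion": [[0.3,0,0.3,0.08,0],[0.3,0,0.6,0.08,0],[0.3,0,0.9,0.08,0],[0.3,0,1.1,0.08,0],[0.3,0,1.1,0.08,0]]}}

```text
t: 8.35
tcp_pos: [0.5196, -0.0941, 0.1146]
eef_rot: [-90.7, 0.1, -128.1]
wrist_force: [-0.7, 0.7, -5.2]
finger_gap: 0.0384
```

Request:
{"api": "jog_arm", "payload": {"motion": [[0.3,0,0.15,0.03,0],[0.3,0,0.3,0.03,0],[0.3,0,0.45,0.03,0],[0.3,0,0.45,0.03,0]]}}

```text
t: 8.75
tcp_pos: [0.5199, -0.0943, 0.11]
eef_rot: [-90.7, 0.1, -128.1]
wrist_force: [1.9, -0.9, -6.0]
finger_gap: 0.0388
```

Request:
{"api": "jog_arm", "payload": {"motion": [[0.3,0,0.2,0.06,0],[0.3,0,0.4,0.07,0],[0.3,0,0.6,0.07,0],[0.3,0,0.6,0.07,0]]}}

```text
t: 9.15
tcp_pos: [0.5202, -0.0946, 0.1035]
eef_rot: [-90.7, 0.1, -128.1]
wrist_force: [-0.1, -0.3, -6.4]
finger_gap: 0.0387
```

Going in cleanly. Continuing down.

Request:
{"api": "jog_arm", "payload": {"motion": [[0.3,0,0.25,0.01,0],[0.3,0,0.5,0.01,0],[0.3,0,0.75,0.01,0],[0.3,0,1.0,0.02,0],[0.3,0,1.0,0.02,0]]}}

```text
t: 9.65
tcp_pos: [0.5201, -0.0945, 0.093]
eef_rot: [-90.8, 0.1, -128.1]
wrist_force: [-0.3, -0.4, -6.9]
finger_gap: 0.0388
```

Request:
{"api": "jog_arm", "payload": {"motion": [[0.3,0,0.2,0,0],[0.3,0,0.4,0.01,0],[0.3,0,0.5,0.01,0],[0.3,0,0.5,0.01,0]]}}

```text
t: 10.05
tcp_pos: [0.5201, -0.0945, 0.0878]
eef_rot: [-90.8, 0.1, -128.1]
wrist_force: [-0.1, -0.2, -6.1]
finger_gap: 0.0388
```

Request:
{"api": "jog_arm", "payload": {"motion": [[0.3,0,0.05,0,0],[0.3,0,0.1,0,0],[0.3,0,0.1,0,0]]}}

```text
t: 10.35
tcp_pos: [0.5204, -0.0948, 0.0876]
eef_rot: [-90.7, 0.1, -128.1]
wrist_force: [-1.6, -0.1, 1.5]
finger_gap: 0.0385
```

Seated: the force changed at TCP z 0.0876, against 0.0872 expected. Starting to turn CCW in small steps while watching side load.

Request:
{"api": "jog_arm", "payload": {"motion": [[0.3,0,0,0,-5],[0.3,0,0,0,-10],[0.3,0,0,0,-15],[0.3,0,0,0,-20],[0.3,0,0,0,-20]]}}

```text
t: 10.85
tcp_pos: [0.5206, -0.0947, 0.0875]
eef_rot: [-90.6, 0.3, -108.2]
wrist_force: [0.8, -0.1, -1.9]
finger_gap: 0.0386
```

Request:
{"api": "jog_arm", "payload": {"motion": [[0.3,0,0,0,-7],[0.3,0,0,0,-14],[0.3,0,0,0,-21],[0.3,0,0,0,-28],[0.3,0,0,0,-30]]}}

```text
t: 11.35
tcp_pos: [0.5206, -0.094, 0.0875]
eef_rot: [-90.4, 0.7, -78.1]
wrist_force: [-0.2, 1.4, -2.3]
finger_gap: 0.0386
```

Request:
{"api": "jog_arm", "payload": {"motion": [[0.3,0,0.02,0,-7],[0.3,0,0.02,0,-14],[0.3,0,0.02,0,-21],[0.3,0,0.02,0,-28],[0.3,0,0.02,0,-30]]}}

```text
t: 11.85
tcp_pos: [0.5204, -0.0932, 0.0876]
eef_rot: [-90.0, 0.9, -48.1]
wrist_force: [-2.4, 2.6, 1.0]
finger_gap: 0.0383
```

Request:
{"api": "jog_arm", "payload": {"motion": [[0.3,-0.06,0,0,-7],[0.3,-0.07,0,0,-14],[0.3,-0.07,0,0,-21],[0.3,-0.07,0,0,-28],[0.3,-0.07,0,0,-30]]}}

```text
t: 12.35
tcp_pos: [0.5195, -0.0925, 0.0876]
eef_rot: [-89.5, 0.8, -18.1]
wrist_force: [-1.4, 0.1, -1.0]
finger_gap: 0.0388
```

Run:
```python
from h import *
s=r.get_state(); print(s["wrist_force"],s["moment"],s["joint_pos"][5])
p,d=r.camera("top"); q,e=r.camera("side"); np.savez("pics/t6.npz",p=p,d=d,q=q,e=e)
a=cv2.resize(p[130:240,285:375],None,fx=5,fy=5,interpolation=2); b=cv2.resize(q[235:335,230:345],None,fx=3,fy=3,interpolation=2)
im=np.zeros((550,450+345,3),np.uint8); im[:,:450]=a; im[:300,450:]=b; cv2.imwrite("pics/c6.png",im[:,:,::-1])
```

```text
[-1.36004157  0.10470066 -0.96794972] [ 0.04209514  0.3971778  -0.08581532] -4.767202407566246
```

View pics/c6.png

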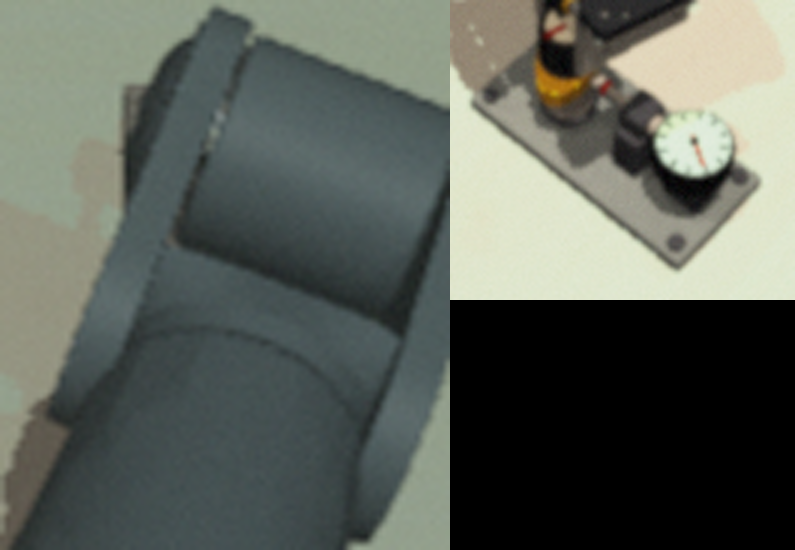

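The side crop shows the cam low on the pin with the lobe off the plunger and the needle near its free direction. Releasing, turning the tool back for a regrip and recentring on the pin.

Request:
{"api": "jog_arm", "payload": {"motion": [[0.55,0,0,0,0],[0.55,0,0,0,0],[0.55,0,0,-0.09,0],[0.55,0,0,-0.09,0]]}}

```text
t: 12.85
tcp_pos: [0.5196, -0.0937, 0.0879]
eef_rot: [-89.5, 0.7, -18.3]
wrist_force: [0.6, 0.1, -0.5]
finger_gap: 0.0514
```

Request:
{"api": "jog_arm", "payload": {"motion": [[0.55,0,0,0,8],[0.55,0,0,0,16],[0.55,0,0,0,24],[0.55,0,0,0,32],[0.55,0,0,0,40]]}}

```text
t: 13.35
tcp_pos: [0.5199, -0.0938, 0.0881]
eef_rot: [-90.1, 0.8, -58.6]
wrist_force: [0.4, -0.5, 0.6]
finger_gap: 0.052
```

Request:
{"api": "jog_arm", "payload": {"motion": [[0.55,0,0,0,8],[0.55,0,0,0,16],[0.55,0,0,0,24],[0.55,0,0,0,32],[0.55,0,0,0,40]]}}

```text
t: 13.85
tcp_pos: [0.5201, -0.0939, 0.0882]
eef_rot: [-90.6, 0.6, -99.0]
wrist_force: [-0.3, 0.7, 0.4]
finger_gap: 0.0518
```

Request:
{"api": "jog_arm", "payload": {"motion": [[0.55,0,0,0,8],[0.55,0,0,0,16],[0.55,0,0,0,24],[0.55,0,0,0,32],[0.55,0,0,0,40]]}}

```text
t: 14.35
tcp_pos: [0.5203, -0.094, 0.0884]
eef_rot: [-90.8, 0.1, -139.3]
wrist_force: [-0.3, 0.1, -0.8]
finger_gap: 0.0518
```

Request:
{"api": "jog_arm", "payload": {"motion": [[0.55,0,0,0,8],[0.55,0,0,0,12],[0.55,0,0,0,12],[0.55,0,0,0,12]]}}

```text
t: 14.75
tcp_pos: [0.5204, -0.0941, 0.0885]
eef_rot: [-90.8, -0.1, -151.2]
wrist_force: [-0.3, 0.0, 1.3]
finger_gap: 0.0514
```

Request:
{"api": "jog_arm", "payload": {"motion": [[0.55,0.08,0.07,-0.14,0],[0.55,0.08,0.07,-0.14,0],[0.55,0.08,0.07,-0.14,0]]}}

```text
t: 15.05
tcp_pos: [0.519, -0.0932, 0.0878]
eef_rot: [-90.8, -0.1, -151.2]
wrist_force: [0.1, -0.4, -0.0]
finger_gap: 0.0517
```

```bash
cat > look.py <<'E'
import sys
from h import *
s=r.get_state(); print(s["tcp_pos"],s["eef_rot"],s["wrist_force"].round(1),s["joint_pos"][5])
mf=model("wrist"); p,d=r.camera("wrist"); T=sys.argv[1]; cv2.imwrite("pics/%s.png"%T,p[:,:,::-1]); np.savez("pics/%s.npz"%T,p=p,d=d,T=mf[0]["cam_to_world"])
C=cloud("wrist",d,mf); hsv=cv2.cvtColor(p,cv2.COLOR_RGB2HSV); h,S,V=cv2.split(hsv)
k=(np.hypot(C[...,0]-.519,C[...,1]+.093)<.026)&(C[...,2]>.09)&(C[...,2]<.12)&(V>90)
print("knob z",np.median(C[k][:,2]),k.sum()); c=max(cv2.findContours(k.astype(np.uint8),0,2)[0],key=cv2.contourArea); e=cv2.fitEllipse(c); K=cast("wrist",*e[0],.105,mf); print("knob",e,K)
red=((h<8)|(h>172))&(S>120)&(V>60)
rm=red&(np.hypot(C[...,0]-.519,C[...,1]+.093)<.026)&(C[...,2]>.095); v,u=np.nonzero(rm)
if len(u): R=cast("wrist",u.mean(),v.mean(),.105,mf)-K; print("mark yaw",np.degrees(np.arctan2(R[1],R[0])))
# dial
D=np.hypot(C[...,0]-.629,C[...,1]+.0985)<.024
v,u=np.nonzero(red&D)
if len(u)>5:
    Q=np.array([cast("wrist",a,b,.079,mf)[:2] for a,b in zip(u,v)]); m=Q.mean(0); w=np.linalg.svd(Q-m)[2][0]
    print("needle n",len(u),"mean",m,"axis",np.degrees(np.arctan2(w[1],w[0])), "ext",((Q-m)@w).min(),((Q-m)@w).max())
# plunger collar
k=red&(np.hypot(C[...,0]-.545,C[...,1]+.0945)<.025)&(C[...,2]<.085)&(C[...,2]>.05); v,u=np.nonzero(k)
if len(u): print("collar",len(u),cast("wrist",u.mean(),v.mean(),.068,mf))
E
python3 look.py w7
```

```text
[ 0.51895276 -0.09320794  0.08780835] [-9.07794978e+01 -8.72941656e-02 -1.51219197e+02] [ 0.1 -0.4 -0. ] 128.26294705419045
knob z 0.1053209097976086 2690
knob ((281.9302062988281, 276.22540283203125), (56.5539665222168, 61.45570373535156), 111.43684387207031) [ 0.51909146 -0.0932779   0.105     ]
mark yaw -106.8067236897694
needle n 115 mean [ 0.63586977 -0.1016883 ] axis 150.81381588692247 ext -0.009995089449152903 0.01298281053359993
collar 98 [ 0.55345794 -0.09517562  0.068     ]
```

View pics/w7.png

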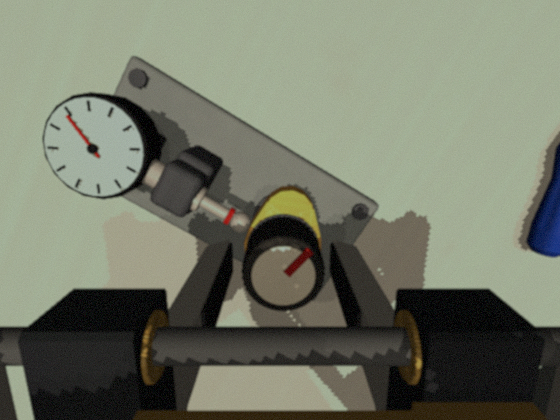

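Picture: cam seated (knob z 0.105), centred at (282,276), red mark at (299,262), lobe just clear of the plunger ball at (240,222), needle from hub (92,148) to tip (68,115). Gripping and turning into the lift.

Request:
{"api": "jog_arm", "payload": {"motion": [[0.3,0,0.02,0,0],[0.3,0,0.02,0,0],[0.3,0,0.02,0,0],[0.3,0,0.02,0,0]]}}

```text
t: 15.5
tcp_pos: [0.5187, -0.0933, 0.0876]
eef_rot: [-90.8, -0.1, -151.2]
wrist_force: [-1.5, -0.5, 1.4]
finger_gap: 0.0394
```

Request:
{"api": "jog_arm", "payload": {"motion": [[0.3,0,0.01,0,-5],[0.3,0,0.01,0,-11],[0.3,0,0.01,0,-17],[0.3,0,0.01,0,-23],[0.3,0,0.01,0,-25]]}}

```text
t: 16.0
tcp_pos: [0.5188, -0.0935, 0.0876]
eef_rot: [-90.8, 0.2, -126.1]
wrist_force: [-2.3, -1.3, 0.6]
finger_gap: 0.0392
```

```bash
python3 look.py w8
```

```text
[ 0.51875151 -0.09348705  0.08756879] [ -90.7574656     0.2128361  -126.09133947] [-2.3 -1.3  0.6] 103.13285369146678
knob z 0.10533439806999588 2770
knob ((280.7416076660156, 274.8046569824219), (58.8800163269043, 62.0703125), 75.8367919921875) [ 0.52017127 -0.09367396  0.105     ]
mark yaw -83.36495695044569
needle n 126 mean [ 0.62773647 -0.10624186] axis 85.56796569080355 ext -0.010153126014202792 0.01329979461224266
collar 96 [ 0.55653338 -0.09542019  0.068     ]
```

Request:
{"api": "jog_arm", "payload": {"motion": [[0.3,0,0,0,-6],[0.3,0,0,0,-12],[0.3,0,0,0,-18],[0.3,0,0,0,-25],[0.3,0,0,0,-25]]}}

```text
t: 16.55
tcp_pos: [0.5184, -0.0939, 0.0876]
eef_rot: [-90.6, 0.5, -101.1]
wrist_force: [-3.0, -1.8, 1.5]
finger_gap: 0.0396
```

```bash
python3 look.py w9
```

```text
[ 0.5184053  -0.09392059  0.0875705 ] [ -90.64286912    0.45376762 -101.12130111] [-3.  -1.8  1.5] 78.17408595500616
knob z 0.10526511975282946 2730
knob ((281.0054931640625, 274.95269775390625), (57.98157501220703, 63.13273620605469), 80.07518005371094) [ 0.51993374 -0.09371044  0.105     ]
mark yaw -57.168190243966514
needle n 126 mean [ 0.62729235 -0.08874708] axis -81.63429310492398 ext -0.009901662600049061 0.013242385146123603
collar 105 [ 0.56379164 -0.09500113  0.068     ]
```

Request:
{"api": "jog_arm", "payload": {"motion": [[0.3,0,0,0,-5],[0.3,0,0,0,-10],[0.3,0,0,0,-10]]}}

```text
t: 16.9
tcp_pos: [0.5182, -0.0941, 0.0875]
eef_rot: [-90.6, 0.5, -91.4]
wrist_force: [-2.9, -2.2, 1.1]
finger_gap: 0.0392
```

```bash
python3 look.py w10
```

```text
[ 0.51824768 -0.09406645  0.08754679] [-90.58289795   0.53198737 -91.36309171] [-2.9 -2.2  1.1] 68.42821456467709
knob z 0.10528826669069608 2718
knob ((279.6085205078125, 276.2283020019531), (56.81536865234375, 61.502532958984375), 111.5823745727539) [ 0.51921446 -0.09303343  0.105     ]
mark yaw -47.49266096110469
needle n 119 mean [ 0.63245502 -0.08920849] axis -115.9694277338302 ext -0.009608188859348546 0.013444392977006498
collar 112 [ 0.56530109 -0.09465639  0.068     ]
```

Request:
{"api": "jog_arm", "payload": {"motion": [[0.3,0,0,0,-5],[0.3,0,0,0,-10],[0.3,0,0,0,-10]]}}

```text
t: 17.25
tcp_pos: [0.5182, -0.0942, 0.0876]
eef_rot: [-90.5, 0.6, -81.6]
wrist_force: [-2.7, -2.9, 1.3]
finger_gap: 0.0391
```

```bash
python3 look.py w11
```

```text
[ 0.51824262 -0.09415412  0.08758776] [-90.48712151   0.60871446 -81.57229902] [-2.7 -2.9  1.3] 58.64344142296766
knob z 0.10529248232510718 2678
knob ((280.0658264160156, 276.12860107421875), (56.943851470947266, 61.83066940307617), 103.33831024169922) [ 0.5191599  -0.09325144  0.105     ]
mark yaw -37.4707307164351
needle n 129 mean [ 0.63374588 -0.08965271] axis -124.65693225842833 ext -0.00961370710915717 0.013657685771018809
collar 111 [ 0.56565246 -0.09457893  0.068     ]
```

Request:
{"api": "jog_arm", "payload": {"motion": [[0.3,0.03,0,-0.03,-5],[0.3,0.03,0,-0.03,-10],[0.3,0.03,0,-0.03,-10]]}}

```text
t: 17.6
tcp_pos: [0.518, -0.0943, 0.0876]
eef_rot: [-90.4, 0.7, -71.8]
wrist_force: [-1.6, -1.3, 1.9]
finger_gap: 0.0389
```

```bash
python3 look.py w12
```

```text
[ 0.51803796 -0.09431264  0.08757834] [-90.3613507    0.69859754 -71.79416296] [-1.6 -1.3  1.9] 48.81747555565575
knob z 0.10529813661587747 2704
knob ((279.7140808105469, 276.75457763671875), (55.867279052734375, 62.2086067199707), 105.40538787841797) [ 0.51855028 -0.09327599  0.105     ]
mark yaw -26.579021458529905
needle n 134 mean [ 0.63064602 -0.08893929] axis -104.8442782826142 ext -0.010235418450135949 0.012894196991053845
collar 105 [ 0.56482385 -0.09440744  0.068     ]
```

Request:
{"api": "jog_arm", "payload": {"motion": [[0.3,0,0,0,-3],[0.3,0,0,0,-6],[0.3,0,0,0,-6]]}}

```text
t: 17.95
tcp_pos: [0.5181, -0.0943, 0.0876]
eef_rot: [-90.3, 0.7, -66.0]
wrist_force: [-2.4, -2.6, 0.6]
finger_gap: 0.0391
```

```bash
python3 look.py w13
```

```text
[ 0.5181231  -0.09431945  0.08760477] [-90.2808806    0.72224237 -66.01297395] [-2.4 -2.6  0.6] 43.039918136461694
knob z 0.1053340597841832 2756
knob ((279.6098327636719, 276.3038330078125), (57.06167221069336, 61.818267822265625), 108.41341400146484) [ 0.51873123 -0.09314621  0.105     ]
mark yaw -21.765009027416067
needle n 122 mean [ 0.62748541 -0.08857394] axis -82.99658859140378 ext -0.009873231758884419 0.013127665985355664
collar 99 [ 0.56379644 -0.09422746  0.068     ]
```

Needle readings are symmetric about yaw −83.5, from the pairs at 97° and 75°. Turning back there.

Request:
{"api": "jog_arm", "payload": {"motion": [[0.3,0,0,0,6],[0.3,0,0,0,12],[0.3,0,0,0,17.5],[0.3,0,0,0,17.5],[0.3,0,0,0,17.5]]}}

```text
t: 18.5
tcp_pos: [0.5183, -0.0939, 0.0876]
eef_rot: [-90.5, 0.7, -83.5]
wrist_force: [-1.4, 0.4, 0.6]
finger_gap: 0.0392
```

```bash
python3 look.py w14
```

```text
[ 0.51831011 -0.09386817  0.08761317] [-90.45106579   0.65471111 -83.51555154] [-1.4  0.4  0.6] 60.53128546595923
knob z 0.10532352732029182 2699
knob ((279.9064025878906, 275.5695495605469), (57.550296783447266, 61.32588577270508), 99.86396026611328) [ 0.51948902 -0.09288508  0.105     ]
mark yaw -40.884998470620445
needle n 130 mean [ 0.63418143 -0.09065018] axis -130.95870811367178 ext -0.010120221449822123 0.013301666221776216
collar 115 [ 0.56597814 -0.09448855  0.068     ]
```

Peak reading there, with the lowest needle angle (49°). Pin-clearance shift moves the estimated peak by less than 1°. Releasing and checking.

Request:
{"api": "jog_arm", "payload": {"motion": [[0.42,0,0,0,0],[0.45,0,0,0,0],[0.55,0,0,0,0],[0.55,0,0,0,0],[0.55,0,0,0,0]]}}

```text
t: 19.05
tcp_pos: [0.5183, -0.0938, 0.0876]
eef_rot: [-90.4, 0.7, -83.5]
wrist_force: [0.0, 0.7, 0.9]
finger_gap: 0.0514
```

```bash
python3 look.py w15
```

```text
[ 0.51834832 -0.09380737  0.0875964 ] [-90.44156473   0.66241751 -83.51107584] [0.  0.7 0.9] 60.52261658008082
knob z 0.10531568871989941 2671
knob ((278.4266357421875, 275.90423583984375), (56.545440673828125, 61.14380645751953), 105.40251159667969) [ 0.51928721 -0.0921853   0.105     ]
mark yaw -42.47343848473203
needle n 125 mean [ 0.63406818 -0.09049336] axis -129.47775746180542 ext -0.009858212300329867 0.013275592311039308
collar 109 [ 0.5658943  -0.09449154  0.068     ]
```

Request:
{"api": "jog_arm", "payload": {"motion": [[0.6,0,-1,0,0],[0.6,0,-3,0,0],[0.6,0,-6,0,0],[0.6,0,-9,0,0],[0.6,0,-9,0,0]]}}

```text
t: 19.6
tcp_pos: [0.5222, -0.096, 0.1832]
eef_rot: [-89.9, 0.4, -83.5]
wrist_force: [1.3, -0.2, 0.1]
finger_gap: 0.0566
```

```bash
python3 look.py w16
```

```text
[ 0.52215151 -0.09599191  0.18318057] [-89.94263609   0.38324228 -83.50618849] [ 1.3 -0.2  0.1] 60.53788217634663
knob z 0.10533642474666335 1267
knob ((277.8545837402344, 223.2077178955078), (38.780147552490234, 40.08319854736328), 62.26034927368164) [ 0.51983284 -0.09287769  0.105     ]
mark yaw -40.585013291237296
needle n 32 mean [ 0.63411709 -0.09051151] axis -129.81258493905278 ext -0.008975801922741453 0.012678178525312252
collar 51 [ 0.56582092 -0.09437402  0.068     ]
```

View pics/w16.png

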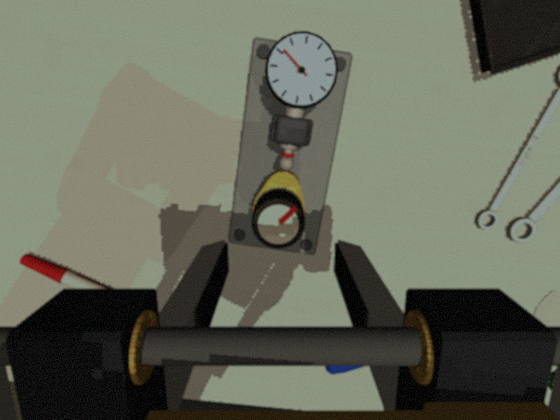

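The lobe (285,185) points straight at the plunger ball (287,160) and the needle holds at 50°. The knob is at its home height and the gripper is clear, so I'm handing in.

```bash
python3 -c "
from workcell import r
print(r.close_job(), r.get_state()['t'])"
```

```text
the job is handed in; nothing more can be done
the job is handed in; nothing more can be done
```

The brass cam is fully home on the pin with its lobe tip at top of lift against the plunger. I handed the job in at about 20 s of the 64 s.

- **Fitting:** I took the black-knobbed cam, not the blue one, and lowered it onto the pin with the lobe turned away. The downward contact force rose only to about 7 N. I then turned it in two grips, each with the cam seated.
- **Top of lift:** I turned the cam through the peak and back. Needle readings matched either side of tool yaw −83.5°, so I left the lobe there. The dial read 49° there, the furthest-in reading of the run.
- **After release:** the needle stayed at about 50°. The knob top was at 105.3 mm against 105 mm nominal, and the last picture shows the lobe pointing straight at the plunger with the gripper clear. The marker and the screwdriver were not touched.
- **Disagreements:** correcting the needle readings for play between bore and pin moves the estimated peak by up to about 0.8° (roughly 0.004 mm of lift). The red mark's measured angle varied by about 2° between looks (−40.9°, −42.5°, −40.6°). I put that down to picture noise, since the needle did not follow it.
- **Side load:** it peaked at about 4 N at the wrist while turning.

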